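# Kit up the finishing carousel and present the knobbed jar

## Task

Stack the two loose dollhouse floor panels flat and squarely, one on the other, on the same-sized rectangular platform in the middle of the jar carousel. Then turn the carousel until the jar with the tall knob on its lid stands at the pointer on the foot, with the pile still square on the platform, and finish while still gripping that jar by its knob so that the carousel is held still. Do not disturb the tray, lampshade or spokeshave.

Things in the scene. Friction and masses are not known exactly. Their poses are not given: they have to be found in the camera images.
- panel_a_mid (a point): centre (half-way up) of a loose plywood dollhouse floor panel with plank grooves on top, 90 x 50 x 10 mm, about 40 g, lying flat on the desk; its x axis runs along the 90 mm side, z is up. Identical to panel_b; either may go below.
- panel_b_mid (a point): centre (half-way up) of the other, identical panel, 90 x 50 x 10 mm; axes as for panel_a
- platform_top (a point): centre of the top face of the carousel's wooden platform, 90 x 50 mm (x axis along the 90 mm), on the turning axis, 50 mm above the desk. The platform slab is 12 mm thick on a thin stem, so fingers may straddle it; its underside is 16 mm above the disc. Turns with the carousel.
- carousel (a joint): turning angle of the carousel (rad), 0 (or any whole turn) = knobbed jar exactly at the pointer, growing counter-clockwise seen from above. Turns freely without stops either way against light friction (about 0.07 N m) and stays where it is left. Disc 270 mm across, top 22 mm above the desk; four white jars 42 mm across on a circle of 105 mm radius at 90 degree steps, one with the tall knob, three with plain flat lids; lid tops are 72 mm above the desk, fixed to the disc.
- knob (a point): centre of the knob: an upright plain cylinder 22 mm across and 30 mm tall, its centre 103 mm above the desk (it spans 88 to 118 mm); on a stem 14 mm across and 16 mm tall that rises from the knobbed jar's lid (lid top 72 mm above the desk), on that jar's axis, 105 mm from the turning axis and turning with the carousel
- front_point (a point): point on the fixed foot, in line with the dark wooden pointer that sticks out of the foot at desk level on the robot's side, 105 mm from the turning axis: the knobbed jar's axis must come over this point. The pointer runs from the axis through this point (the foot's -x direction) to 186 mm from the axis.
- tray: bystander: pewter miniature tray, 62 mm round with two ears (88 mm over them), 6 mm high, origin under its centre
- lampshade: bystander: small glass lampshade standing on its wide rim, 56 mm across, 40 mm high, origin under its centre
- spokeshave: bystander: steel spokeshave 270 mm long along its y axis, 26 mm wide, 22 mm high, lying far behind the carousel, origin under its centre
There are look-alikes about, which are no part of the job. Leave any red or turquoise look-alike of the part that bears panel_b_mid alone. Leave any turquoise look-alike of the part that bears panel_a_mid alone.

How it is judged:
By the outcome, as a careful person would: the job done as asked, in the order asked, and still so for the second after the job is handed in, while the arm keeps its last pose, push and grip.
It also fails if it takes over 72 s, if anything falls off the work surface, if the arm or the gripper's body presses on something with over 40 N, if the wrist force passes 120 N, or if a joint passes its speed limit or range.

## Robot

A 6-joint arm with a two-finger parallel gripper is mounted at the origin on the work surface. World frame = base frame: x ahead of the robot, y to its left, z up, the work surface at z = 0. Lengths are in m, angles in degrees, forces in N, time in s.
With the tool pointing down it reaches from about 0.25 to 0.725 m from the base axis. Payload 9.7 kg.
Tool frame: the origin (TCP) lies at the very end of the fingers, on their centre line; the grasp point (between the pads) lies 19 mm behind it (bot.grip_point_offset is the z of the grasp point in the tool frame, in m); z points along the fingers, x is the direction in which the jaws open and shut, and the axes are right-handed (so a half turn about z gives the same grasp; the last joint's range is limited). The gripper opens to 85 mm and grips with 20 to 120 N. Pads are 22 mm wide; open, the fingers measure 114 mm over their backs; the gripper's body (76 mm by 85 mm) begins 54 mm behind the grasp point. The pads swing forward as they close: fully open they stand 13 mm farther back than shut.
Start: joints at [-65.89, 4.979, 10.078, 95.1, 0, 90], TCP at [0.225, -0.502, 0.231] pointing down, gripper open.
Joint ranges: [-179.16, 179.16], [-48.56, 103.87], [-65.8, 70.77], [-126.05, 130.52], [-82.76, 87.17], [-180, 180]. Speed limits (degrees/s): [127.2, 127.2, 147.25, 180, 180, 180].

## Interface

Orientations are given as [roll, pitch, yaw] about the fixed x, y, z axes, in that order (R = Rz(yaw) Ry(pitch) Rx(roll)).
In Python, from workcell import get_obs, viewer, job_done, bot gives the robot as it stands.
- The arm moves only by the shell command python3 -m handwheel 'ROWS' [FORCE]. ROWS is JSON, a list of rows, each a list of 5 numbers: the closure, from 0 (fully open) to 1 (shut), then the shift along the world's x, y, z in m, then the turn about the world's z in degrees. A call has 1 to 5 rows; each row is the pose to reach, as a shift and turn from the pose measured when the call began; what a row does not reach only later rows make up. A row lasts 1/10 s, in which the tool goes at most 50 mm and 8.59 degrees, less where a joint would pass 70% of its speed; a pose out of reach is approached as far as the arm can. A call with a gripper value outside its range is refused whole. The fingers move at their own pace and stop on an object; FORCE is the grip in N (left out, the last holds). Time passes only in rows, so rows that repeat a pose let the fingers close. It gives the time, the measured TCP pose, the force and the opening at its end, in the units of the state.
- get_obs(): the state, without advancing time (a new reading comes with each control period).
- viewer.camera(name): name is "side" or "top" or "wrist"; returns a dict with "color" (384x512x3 uint8, blue, green, red), "K" (3x3 intrinsics, pixels), "dist_coeffs" ([k1, k2, p1, p2, k3] as OpenCV has them; the pictures are not rectified), "origin" and "orientation" of the camera in the world. Camera axes: x right, y down, z forward; pixel columns grow to the right and rows downward; lengths in m; the calibration is good to about 2 mm. A picture is of the moment at which its call begins. There is no depth.
- job_done(): hands the job in, once; it reports no verdict.
The state is a dict: "time": time; "q": joint angles; "qd": joint speeds; "joint_efforts": joint torques, N m; "ee_pos": TCP position; "tcp_rot": TCP orientation; "wrist_force": force on the tool from outside, world axes, zero at the start; "torque": the same for the moment, N m; "opening": finger opening in m.
Only numpy, scipy, OpenCV 4.12 (cv2) and the standard library are available. Lean on these libraries where they do the work, as an engineer would, in place of code of your own. Each camera call takes 0.05 s, during which the arm holds its last target.

## Working session

There is one attempt and no reset: what is moved stays moved. The work goes in short steps, Python scripts to look and compute and a shell command to move; the robot and the scene stay as the last step left them, time stands still between calls to the robot, and variables do not carry over. Pictures are saved under pics/ and viewed, and the job is handed in when it is done.

```bash
mkdir -p pics; ls
python3 - <<'E'
from workcell import get_obs, viewer, job_done, bot
import cv2
print(get_obs())
for n in ["side","top","wrist"]:
    c=viewer.camera(n); cv2.imwrite(f"pics/{n}0.png",c["color"]); print(n,c["K"],c["dist_coeffs"],c["origin"],c["orientation"])
print([a for a in dir(bot) if a[0]!='_'])
E
```

```text
pics
{'time': 0.0, 'q': array([-6.58894212e+01,  5.01262200e+00,  1.00323071e+01,  9.51009914e+01,
        7.23832721e-04,  8.99997978e+01]), 'qd': array([ 0.05259023,  0.02327733, -0.08099583, -0.00941097, -0.00805211,
        0.02795166]), 'joint_efforts': array([-8.89041730e-04, -5.20394969e+01,  4.64799929e+01,  1.64119672e-02,
       -5.72238790e-07, -1.84013615e-06]), 'ee_pos': array([ 0.22457507, -0.50178646,  0.23054926]), 'tcp_rot': array([-1.79999276e+02,  8.13062597e-02, -6.58892190e+01]), 'wrist_force': array([0.31086323, 0.01450988, 0.31637435]), 'torque': array([-0.00927271, -0.01331097,  0.05085223]), 'opening': 0.08533284827976184}
side [[379.95715226   0.         254.762249  ]
 [  0.         379.95715226 191.03637355]
 [  0.           0.           1.        ]] [-0.01968967  0.          0.          0.          0.        ] [ 0.54123425 -0.92692861  0.8520152 ] [-128.92514815   -0.97199361   -3.33085014]
top [[445.52658584   0.         258.86889258]
 [  0.         445.52658584 188.64976477]
 [  0.           0.           1.        ]] [-0.01417354  0.          0.          0.          0.        ] [0.46236277 0.00795278 1.58383624] [-175.12383157   -0.47903204  -91.40398997]
wrist [[296.83268862   0.         258.51475896]
 [  0.         296.83268862 195.88098663]
 [  0.           0.           1.        ]] [-0.07167641  0.          0.          0.          0.        ] [ 0.28778147 -0.4738032   0.37294429] [ 1.64099350e+02  2.81738153e-02 -6.58828057e+01]
['PlanningError', 'grip_point_offset']
```

View pics/top0.png

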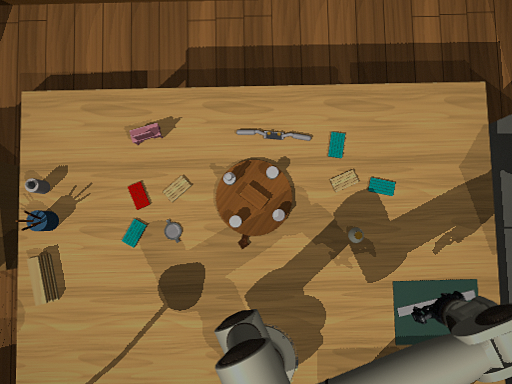

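View pics/side0.png

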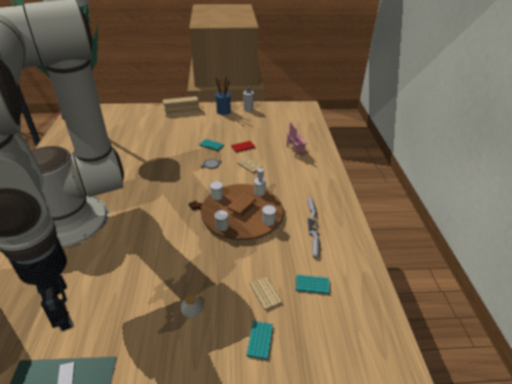

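View pics/wrist0.png

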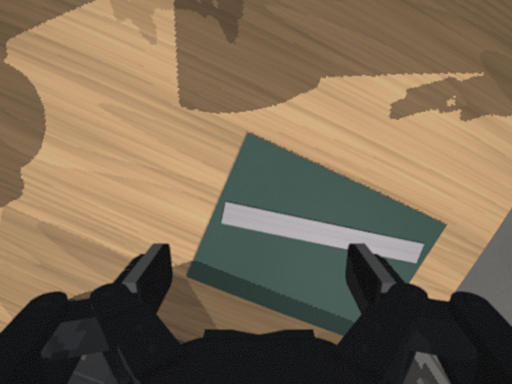

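```bash
cat > h.py <<'E'
import numpy as np, cv2
from scipy.spatial.transform import Rotation as R
from workcell import get_obs, viewer, job_done, bot
def cam(n):
    c=viewer.camera(n); c["R"]=R.from_euler("xyz",c["orientation"],degrees=True).as_matrix(); return c
def unp(c,px,z):
    p=cv2.undistortPoints(np.array(px,float).reshape(-1,1,2),np.array(c["K"]),np.array(c["dist_coeffs"])).reshape(-1,2)
    d=np.c_[p,np.ones(len(p))]@c["R"].T; o=np.array(c["origin"])
    return o+d*((z-o[2])/d[:,2])[:,None]
def proj(c,P):
    Rt=c["R"].T; t=-Rt@np.array(c["origin"])
    return cv2.projectPoints(np.array(P,float).reshape(-1,1,3),cv2.Rodrigues(Rt)[0],t,np.array(c["K"]),np.array(c["dist_coeffs"]))[0].reshape(-1,2)
def crop(c,x0,y0,w,h,s,name):
    cv2.imwrite(name,cv2.resize(c["color"][y0:y0+h,x0:x0+w],None,fx=s,fy=s,interpolation=cv2.INTER_CUBIC))
E
python3 - <<'E'
from h import *
c=cam("top"); crop(c,120,120,133,130,4.5,"pics/t1.png");crop(c,205,120,190,130,4.2,"pics/t2.png")
print(unp(c,[[177,188],[344,180]],.01), unp(c,[[257,194]],.05))
E
```

```text
[[ 0.60547875  0.28137261  0.01      ]
 [ 0.61994961 -0.31215106  0.01      ]] [[ 0.57449175 -0.00117041  0.05      ]]
```

View pics/t1.png

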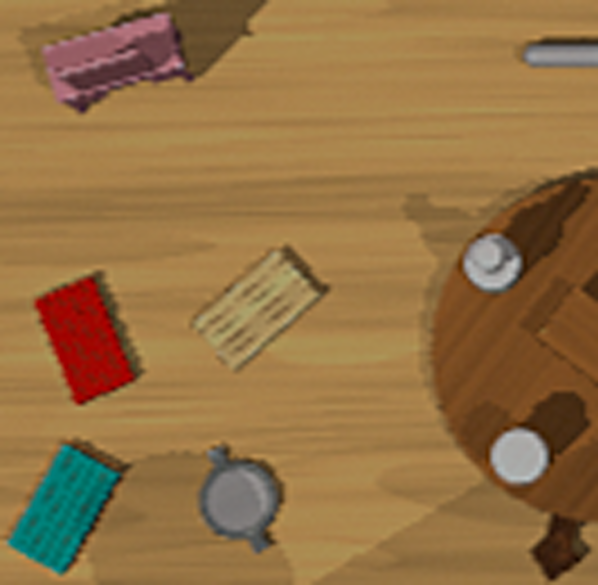

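View pics/t2.png

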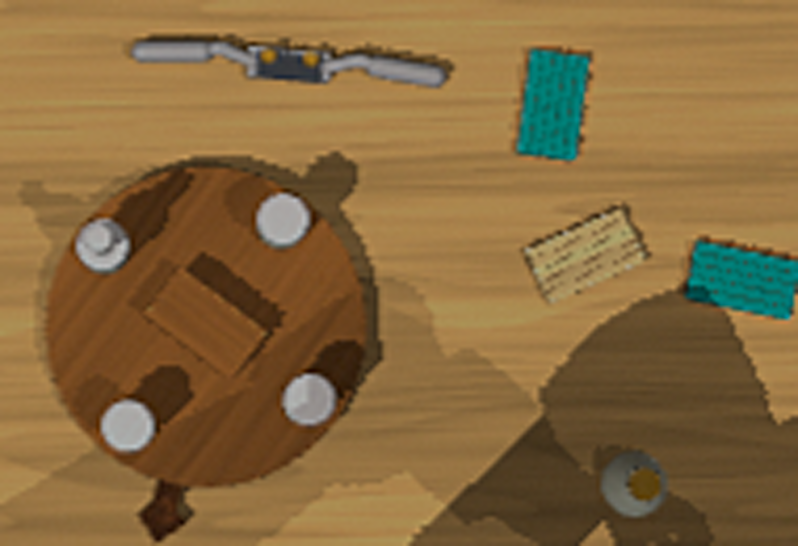

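Run:
```python
from h import *
c=cam("top")
def rep(px,z,n):
    P=unp(c,px,z)[:,:2]; e=[np.linalg.norm(P[i]-P[(i+1)%4])*1000 for i in range(4)]
    r=cv2.minAreaRect((P*1000).astype(np.float32)); i=0 if e[0]>e[1] else 1
    d=P[(i+1)%4]-P[i]; d2=P[(i+2)%4]-P[(i+3)%4]
    print(n,P.mean(0),np.round(e),np.degrees(np.arctan2(*(d+ (P[(i+2)%4]-P[(i+3)%4]))[::-1]))%180)
f=lambda l,x,y,s:(np.array(l)+.5)/s+[x,y]-.5
rep(f([(190,323),(280,247),(325,290),(237,370)],120,120,4.5),.01,"A")
rep(f([(525,250),(625,207),(650,257),(550,303)],205,120,4.2),.01,"B")
rep(f([(180,268),(270,332),(235,373),(145,312)],205,120,4.2),.05,"plat")
J=unp(c,f([(102,245),(284,219),(309,399),(128,425)],205,120,4.2),.072)[:,:2]
C=J.mean(0);print("jars",J,C,np.degrees(np.arctan2(*(J-C).T[::-1])),np.linalg.norm(J-C,axis=1))
k=unp(c,f([(98,236)],205,120,4.2),.118)[0,:2];print("knob",k,np.linalg.norm(k-C),np.degrees(np.arctan2(*(k-C)[::-1])))
p=unp(c,f([(163,520)],205,120,4.2),.01)[0,:2];print("pointer",p,np.linalg.norm(p-C),np.degrees(np.arctan2(*(p-C)[::-1])))
print(unp(c,[[356,235],[173,231]],.02))
s=cam("side"); crop(s,180,150,130,100,6,"pics/s1.png")
```

```text
A [0.60574975 0.28152767] [92. 50. 93. 53.] 130.3642801055629
B [ 0.61940398 -0.31396668] [93. 47. 94. 49.] 112.52898605923244
plat [0.56750013 0.00930028] [91. 44. 89. 46.] 53.79530830915904
jars [[ 0.63003872  0.09344472]
 [ 0.64782075 -0.05494584]
 [ 0.50109643 -0.07117131]
 [ 0.48372306  0.07525858]] [0.56566974 0.01064654] [  52.13778398  -38.60514769 -128.28165387  141.74547832] [0.10487566 0.10512445 0.1042299  0.10435504]
knob [0.63214066 0.09385884] 0.10650197030083318 51.38174886451762
pointer [0.40472908 0.05039288] 0.16577595385155772 166.12765787828906
[[ 0.42450809 -0.34438686  0.02      ]
 [ 0.45420242  0.29496735  0.02      ]]
```

View pics/s1.png

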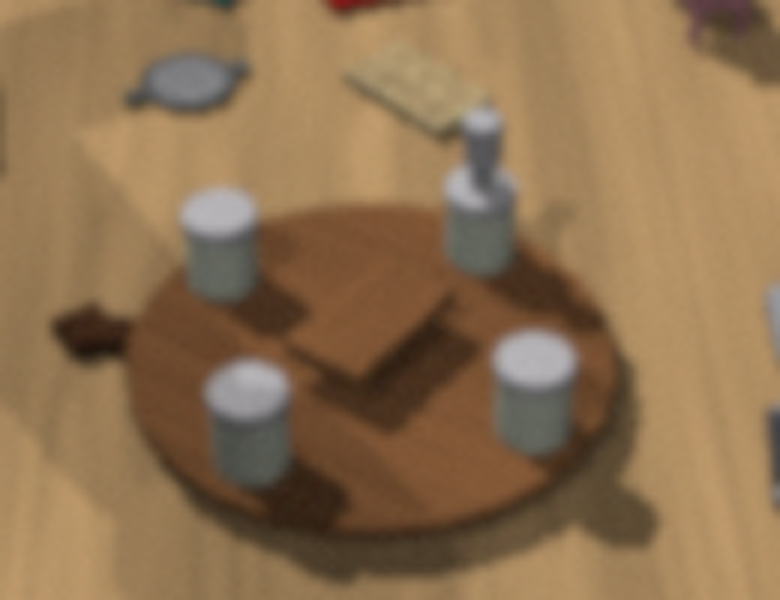

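Candidates for the panels, in the top view: plywood at (177,188) and (344,180), which I choose; red at (139,195) and turquoise at (134,233), (337,144) and (382,186) are look-alikes. The crops confirm both plywood panels have grooves. The knobbed jar is the far-left one in the top view, at (229,177). First I move over panel B.

```bash
python3 -m handwheel '[[0,0.04,0.019,0,8],[0,0.08,0.038,0,16],[0,0.12,0.057,0,24],[0,0.16,0.076,0,32],[0,0.2,0.094,0,40]]'; python3 -m handwheel '[[0,0.035,0.018,0,8],[0,0.07,0.036,0,16],[0,0.105,0.054,0,24],[0,0.14,0.072,-0.01,32],[0,0.155,0.08,-0.02,40]]'; python3 -m handwheel '[[0,0.02,0.01,0,7],[0,0.03,0.015,-0.01,8],[0,0.03,0.015,-0.01,8]]'
python3 - <<'E'
from h import *
o=get_obs();print(o["ee_pos"],o["tcp_rot"],o["q"])
c=cam("wrist");cv2.imwrite("pics/w1.png",c["color"]);print(c["origin"],c["orientation"])
E
```

```text
time: 0.8
ee_pos: [0.4261, -0.4069, 0.2311]
tcp_rot: [180.0, 0.0, -25.6]
wrist_force: [-0.2, -0.7, -0.4]
opening: 0.0856
time: 1.3
ee_pos: [0.5837, -0.325, 0.2102]
tcp_rot: [-180.0, -0.0, 14.9]
wrist_force: [0.1, -0.0, 0.1]
opening: 0.0854
time: 1.6
ee_pos: [0.6142, -0.3091, 0.1978]
tcp_rot: [-179.9, 0.1, 22.8]
wrist_force: [-0.0, -0.3, -1.0]
opening: 0.0853
[ 0.61423861 -0.30908966  0.19781838] [-1.79869213e+02  9.15270590e-02  2.28260864e+01] [-2.67182047e+01  2.47458352e+01  3.02385092e+01  9.56515787e+01
  1.52186550e-02  4.04557923e+01]
[ 0.58737265 -0.24550815  0.34025186] [1.64203865e+02 1.05491172e-01 2.28311817e+01]
```

View pics/w1.png

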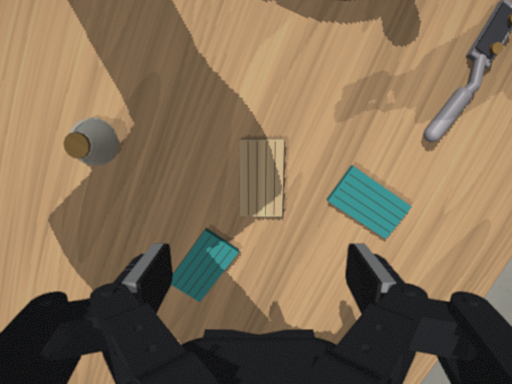

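Run:
```python
from h import *
c=cam("wrist");crop(c,215,120,100,115,5,"pics/w1c.png")
print(unp(c,[[240,138],[284,138],[284,218],[240,218],[262,178],[205,265]],.01))
o=get_obs()["ee_pos"];print(proj(c,[o,[o[0],o[1],0]]))
```

```text
[[ 0.57795884 -0.27964958  0.01      ]
 [ 0.62268046 -0.26086324  0.01      ]
 [ 0.66084982 -0.34634423  0.01      ]
 [ 0.61274076 -0.3665534   0.01      ]
 [ 0.61789958 -0.31181548  0.01      ]
 [ 0.59548842 -0.44169615  0.01      ]]
[[258.14359342 249.74268814]
 [258.626241   173.40334308]]
```

View pics/w1c.png

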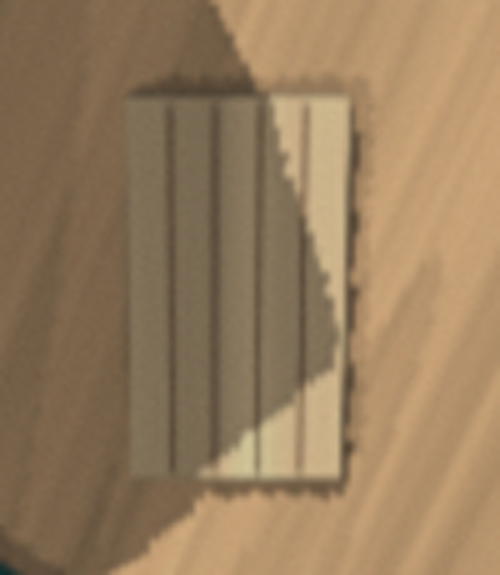

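```bash
cat >> h.py <<'E'
def rect(c,l,x,y,s,z):
    px=(np.array(l,float)+.5)/s+[x,y]-.5
    P=unp(c,px,z)[:,:2]; e=[np.linalg.norm(P[i]-P[(i+1)%4])*1000 for i in range(4)]
    i=0 if e[0]>e[1] else 1
    d=P[(i+1)%4]-P[i]; d2=P[(i+2)%4]-P[(i+3)%4]
    a=lambda v:np.round(np.degrees(np.arctan2(v[1],v[0]))%180,1)
    print("centre",P.mean(0),"edges",np.round(e),"long",a(d+d2),a(d),a(d2))
    return P
E
python3 - <<'E'
from h import *
c=cam("wrist")
rect(c,[(128,97),(350,97),(343,478),(130,478)],215,120,5,.01)
E
```

```text
centre [ 0.61814116 -0.31295227] edges [49. 89. 51. 89.] long 112.6 113.0 112.1
```

```bash
python3 -m handwheel '[[0,0.004,-0.004,-0.04,0],[0,0.004,-0.004,-0.085,0],[0,0.004,-0.004,-0.13,0],[0,0.004,-0.004,-0.165,0],[0,0.004,-0.004,-0.165,0]]' 25; python3 -m handwheel '[[0,0,0,-0.012,0],[0,0,0,-0.024,0],[0,0,0,-0.028,0],[0,0,0,-0.028,0]]'
python3 - <<'E'
from h import *
c=cam("wrist");cv2.imwrite("pics/w2.png",c["color"]);o=get_obs();print(o["ee_pos"],o["tcp_rot"])
E
```

```text
time: 2.25
ee_pos: [0.6133, -0.3141, 0.0304]
tcp_rot: [-179.6, 0.3, 22.6]
wrist_force: [0.5, -0.6, -0.5]
opening: 0.0855
time: 2.65
ee_pos: [0.6134, -0.3142, 0.0025]
tcp_rot: [-179.6, 0.3, 22.6]
wrist_force: [-0.5, 1.0, 0.0]
opening: 0.0858
[ 0.61362075 -0.31425766  0.00303928] [-179.67481515    0.28881888   22.56081395]
```

View pics/w2.png

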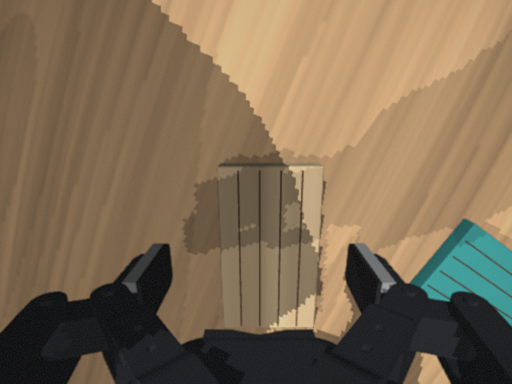

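```bash
python3 -m handwheel '[[0,0.005,0.001,-0.001,0],[0,0.005,0.001,-0.001,0],[0,0.005,0.001,-0.001,0]]' 25
python3 - <<'E'
from h import *
c=cam("wrist");crop(c,180,140,180,200,3,"pics/w3.png");o=get_obs();print(o["ee_pos"],o["tcp_rot"],proj(c,[o["ee_pos"]]))
E
```

```text
time: 3.0
ee_pos: [0.6191, -0.3132, 0.0025]
tcp_rot: [-179.7, 0.3, 22.6]
wrist_force: [-0.1, 0.0, 0.5]
opening: 0.0856
[ 0.61892544 -0.31322761  0.00234545] [-179.69417767    0.2703209    22.57379781] [[258.79119917 248.17455212]]
```

View pics/w3.png

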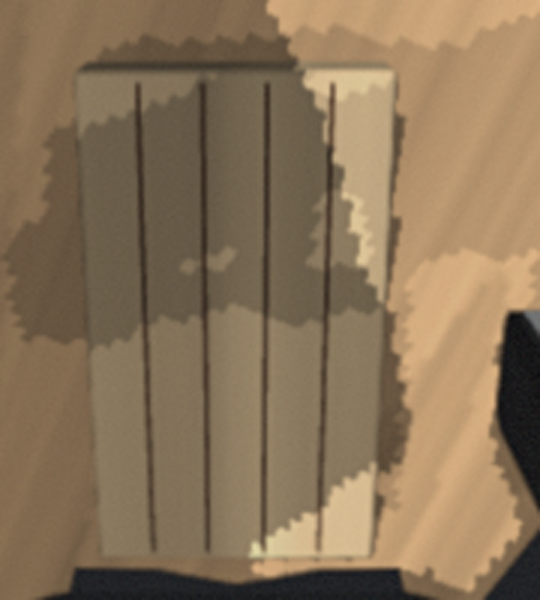

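```bash
python3 - <<'E'
from h import *
c=cam("wrist")
rect(c,[(79,69),(392,69),(372,556),(104,556)],180,140,3,.01)
E
python3 -m handwheel '[[1,0,0,0,0],[1,0,0,0,0],[1,0,0,0,0],[1,0,0,0,0],[1,0,0,0,0]]' 30;python3 -m handwheel '[[1,0,0,0,0],[1,0,0,0,0]]'
```

```text
centre [ 0.6179012  -0.31140971] edges [48. 89. 49. 89.] long 112.9 113.2 112.5
time: 3.6
ee_pos: [0.6189, -0.3133, 0.0025]
tcp_rot: [-179.7, 0.3, 22.6]
wrist_force: [-1.0, 0.8, 1.9]
opening: 0.0492
time: 3.8
ee_pos: [0.6189, -0.3133, 0.0025]
tcp_rot: [-179.7, 0.3, 22.6]
wrist_force: [-0.8, -0.6, 1.5]
opening: 0.0488
```

```bash
python3 -m handwheel '[[1,0,0,0.02,0],[1,0,0,0.05,0],[1,0,0,0.09,0],[1,0,0,0.13,0],[1,0,0,0.17,0]]'
python3 - <<'E'
from h import *
c=cam("wrist");cv2.imwrite("pics/w4.png",c["color"]);o=get_obs();print(o["ee_pos"],o["tcp_rot"],o["opening"],proj(c,[o["ee_pos"]]))
E
```

```text
time: 4.3
ee_pos: [0.6186, -0.3132, 0.1738]
tcp_rot: [-179.7, 0.3, 22.6]
wrist_force: [1.6, -0.8, -0.1]
opening: 0.0488
[ 0.61991497 -0.31383989  0.181745  ] [ 1.79929638e+02 -4.81364239e-02  2.25666242e+01] 0.04884321275874604 [[261.0221249  257.40816533]]
```

View pics/w4.png

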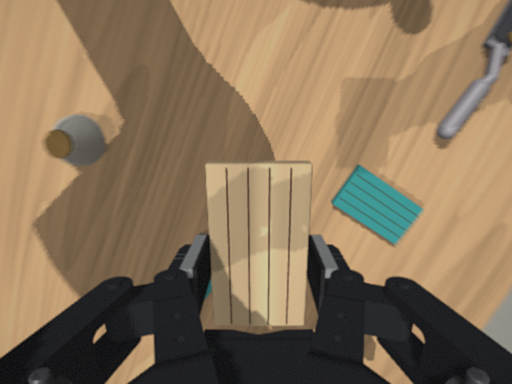

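```bash
python3 -m handwheel '[[1,-0.012,0.025,0,-7],[1,-0.024,0.06,0,-15],[1,-0.04,0.095,0,-23],[1,-0.057,0.125,0,-31],[1,-0.072,0.155,0,-38]]'; python3 -m handwheel '[[1,-0.014,0.03,0,-8],[1,-0.029,0.06,0,-15],[1,-0.04,0.085,0,-21],[1,-0.042,0.088,0,-22],[1,-0.042,0.088,0,-22]]'
python3 - <<'E'
from h import *
c=cam("wrist");cv2.imwrite("pics/w5.png",c["color"]);o=get_obs();print(o["ee_pos"],o["tcp_rot"],o["opening"],proj(c,[o["ee_pos"]]))
t=cam("top");crop(t,205,130,130,120,5,"pics/t5.png")
E
```

```text
time: 4.85
ee_pos: [0.5469, -0.1576, 0.1813]
tcp_rot: [179.9, -0.0, -15.8]
wrist_force: [1.5, -0.2, -1.0]
opening: 0.0484
time: 5.35
ee_pos: [0.5049, -0.0692, 0.1813]
tcp_rot: [179.9, -0.1, -37.6]
wrist_force: [1.5, -0.7, -0.6]
opening: 0.0487
[ 0.50511572 -0.0698407   0.18119126] [ 1.79927271e+02 -5.20658620e-02 -3.76288044e+01] 0.04888438482195581 [[259.60780935 248.52044983]]
```

View pics/w5.png

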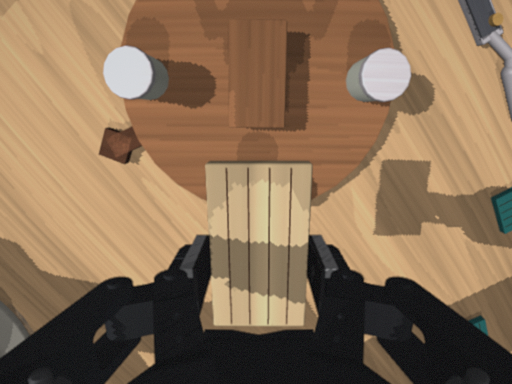

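View pics/t5.png

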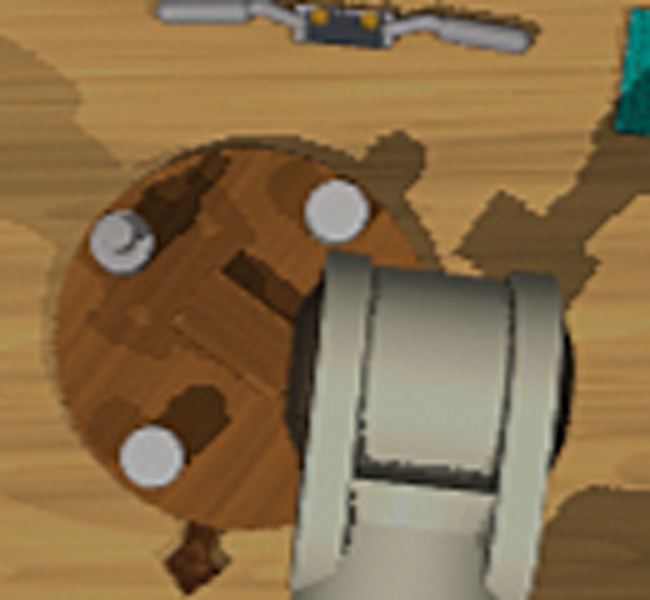

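Run:
```python
from h import *
c=cam("wrist");crop(c,215,10,90,125,4.8,"pics/w5a.png");crop(c,190,150,140,185,3.2,"pics/w5b.png")
```

```text
(no output)
```

View pics/w5a.png

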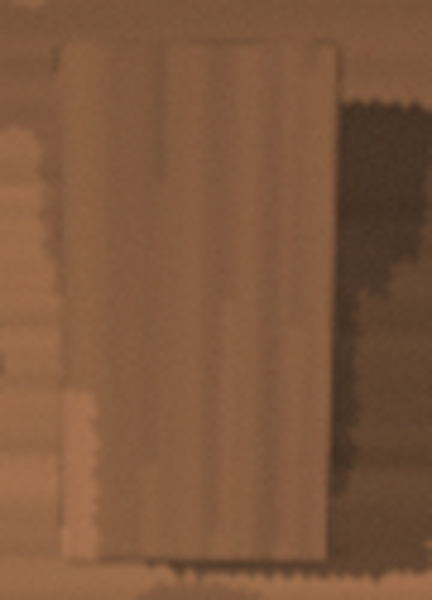

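View pics/w5b.png

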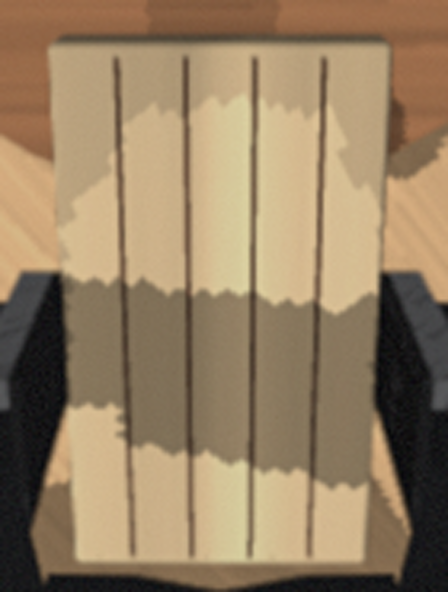

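Run:
```python
from h import *
c=cam("wrist"); o=get_obs()["ee_pos"]
rect(c,[(63,42),(335,42),(328,558),(63,558)],215,10,4.8,.05)
for z in (o[2]+.006,o[2]+.009,o[2]+.012):
    P=rect(c,[(52,45),(388,43),(364,561),(77,561)],190,150,3.2,z); print(P.mean(0)-o[:2])
print(o)
px=(np.array([[0,0]]));
```

```text
centre [0.56526209 0.01104713] edges [47. 89. 50. 89.] long 51.8 52.5 51.0
centre [ 0.50575692 -0.06970586] edges [49. 90. 50. 90.] long 52.3 52.7 52.0
[0.00051587 0.00073462]
centre [ 0.50667768 -0.0685105 ] edges [48. 88. 49. 88.] long 52.3 52.7 52.0
[0.00143663 0.00192997]
centre [ 0.50759844 -0.06731515] edges [47. 86. 48. 86.] long 52.3 52.7 52.0
[0.00235739 0.00312532]
[ 0.50524106 -0.07044048  0.18098019]
```

```bash
python3 -m handwheel '[[1,0.02,0.027,0,-0.6],[1,0.04,0.054,0,-0.6],[1,0.0593,0.0797,0,-0.6],[1,0.0593,0.0797,-0.03,-0.6],[1,0.0593,0.0797,-0.06,-0.6]]'; python3 -m handwheel '[[1,0,0,-0.03,0],[1,0,0,-0.052,0],[1,0,0,-0.052,0]]'
python3 - <<'E'
from h import *
o=get_obs();print(o["ee_pos"],o["tcp_rot"],o["opening"])
t=cam("side");crop(t,180,130,130,110,5.4,"pics/s6.png")
E
```

```text
time: 6.05
ee_pos: [0.5658, 0.0094, 0.1202]
tcp_rot: [179.9, -0.1, -38.3]
wrist_force: [0.3, -0.1, -1.9]
opening: 0.0486
time: 6.35
ee_pos: [0.5642, 0.0086, 0.0644]
tcp_rot: [179.7, 0.2, -38.3]
wrist_force: [-0.3, 0.5, -0.1]
opening: 0.0486
[0.56417837 0.0086009  0.06444203] [179.73060271   0.19901829 -38.29673932] 0.048582244999348656
```

View pics/s6.png

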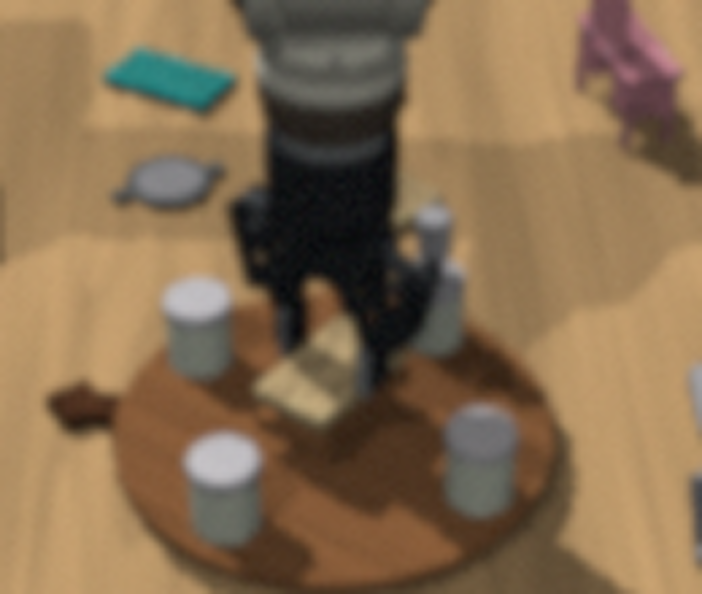

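```bash
python3 -m handwheel '[[1,0.0002,0.001,-0.006,0],[1,0.0002,0.001,-0.0105,0],[1,0.0002,0.001,-0.012,0],[1,0.0002,0.001,-0.012,0]]'
python3 - <<'E'
from h import *
o=get_obs();print(o["ee_pos"],o["tcp_rot"],o["opening"])
t=cam("wrist");cv2.imwrite("pics/w7.png",t["color"])
E
```

```text
time: 6.8
ee_pos: [0.5655, 0.0097, 0.0551]
tcp_rot: [179.8, 0.1, -38.3]
wrist_force: [-0.3, -0.2, 0.2]
opening: 0.0488
[0.56549561 0.00965949 0.05506312] [ 1.79846163e+02  5.54590564e-02 -3.82973573e+01] 0.04884924880447314
```

View pics/w7.png

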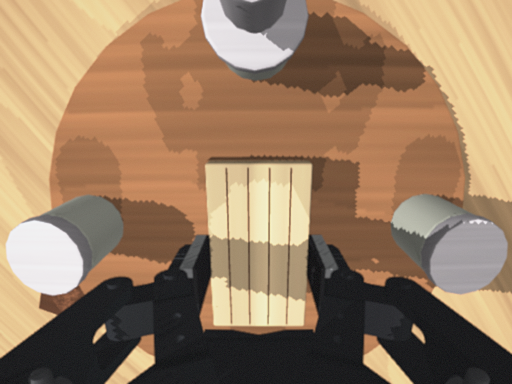

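```bash
python3 -m handwheel '[[1,-0.001,0,-0.0015,0],[1,-0.001,0,-0.003,0],[1,-0.001,0,-0.003,0],[1,-0.001,0,-0.003,0]]'
python3 - <<'E'
from h import *
o=get_obs();print(o["ee_pos"],o["tcp_rot"],o["opening"],o["wrist_force"])
E
```

```text
time: 7.25
ee_pos: [0.5647, 0.0097, 0.0526]
tcp_rot: [179.9, 0.0, -38.3]
wrist_force: [-0.6, 0.0, 3.0]
opening: 0.0488
[0.56467118 0.00969746 0.0525807 ] [ 1.79873607e+02  2.38719937e-02 -3.82951025e+01] 0.0487615396733971 [-0.62496341  0.0380594   3.04668576]
```

```bash
python3 -m handwheel '[[0.35,0,0,0.0005,0],[0.3,0,0,0.0005,0],[0.2,0,0,0.0005,0],[0.1,0,0,0.0005,0]]'; python3 -m handwheel '[[0,0,0,0.02,0],[0,0,0,0.06,0],[0,-0.02,-0.027,0.1,0],[0,-0.045,-0.06,0.125,0],[0,-0.06,-0.08,0.125,0]]'
python3 - <<'E'
from h import *
o=get_obs();print(o["ee_pos"],o["tcp_rot"],o["opening"],o["wrist_force"])
c=cam("wrist");cv2.imwrite("pics/w8.png",c["color"])
crop(c,190,0,120,150,4,"pics/w8a.png")
E
```

```text
time: 7.65
ee_pos: [0.5646, 0.0097, 0.0529]
tcp_rot: [179.9, 0.0, -38.3]
wrist_force: [-0.3, 0.5, 1.3]
opening: 0.0764
time: 8.15
ee_pos: [0.5048, -0.0718, 0.1822]
tcp_rot: [-180.0, -0.3, -38.3]
wrist_force: [0.4, -0.0, -1.2]
opening: 0.0855
[ 0.50479181 -0.07178427  0.18223047] [-179.98499418   -0.26571299  -38.30294707] 0.08553179086234419 [ 0.43758835 -0.03772796 -1.16155685]
```

View pics/w8.png

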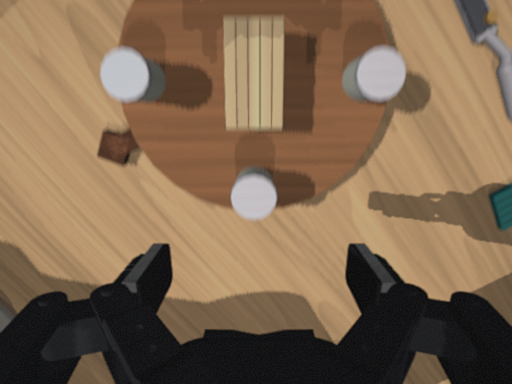

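View pics/w8a.png

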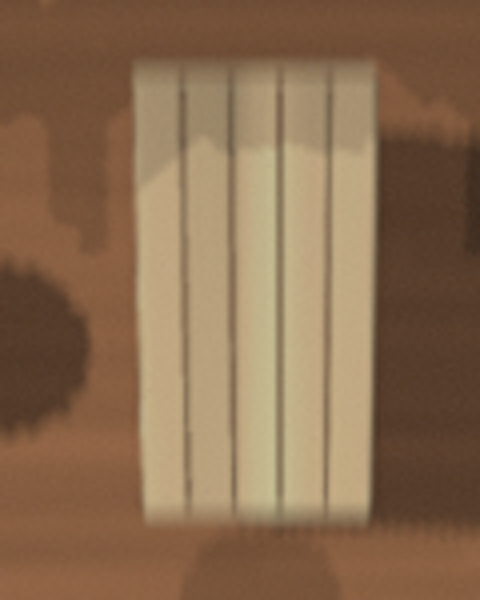

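Run:
```python
from h import *
c=cam("wrist")
rect(c,[(133,64),(377,64),(371,521),(145,521)],190,0,4,.06)
J=unp(c,[[125,74.5],[381,73.5],[254.5,194]],.072)[:,:2];print(J,(J[0]+J[1])/2)
d=J[1]-J[0];print(np.degrees(np.arctan2(d[1],d[0])),np.linalg.norm(d))
t=cam("side");crop(t,180,130,130,110,6,"pics/s8.png")
t=cam("top");crop(t,205,130,130,120,5,"pics/t8.png")
```

```text
centre [0.56171271 0.00636827] edges [49. 91. 49. 91.] long 51.8 51.8 51.8
[[ 0.48048126  0.07077293]
 [ 0.64257658 -0.05681369]
 [ 0.49988883 -0.07235605]] [0.56152892 0.00697962]
-38.206588833514786 0.20628436103142556
```

View pics/s8.png

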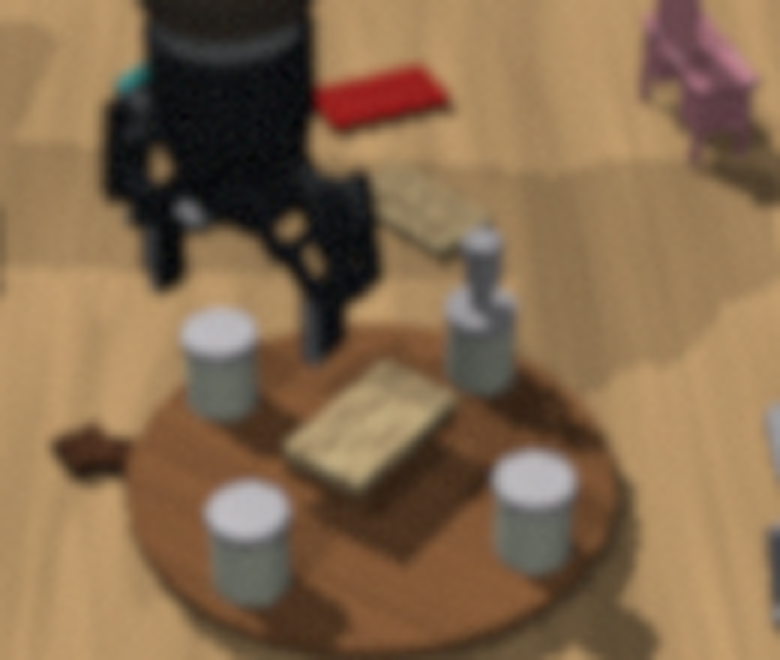

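View pics/t8.png

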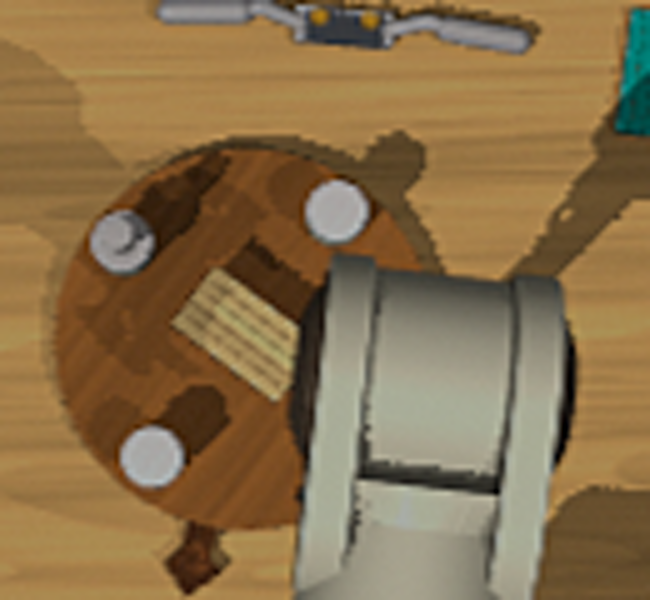

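```bash
python3 -m handwheel '[[0,0.005,0.03,0,8],[0,0.015,0.065,0,16],[0,0.025,0.105,0,24],[0,0.035,0.145,0,32],[0,0.045,0.185,0,40]]'; python3 -m handwheel '[[0,0.015,0.04,0,8],[0,0.03,0.08,0,16],[0,0.045,0.12,0,24],[0,0.055,0.15,0,32],[0,0.058,0.168,0,38.7]]'; python3 -m handwheel '[[0,0,0,0,0],[0,0,0,0,0]]'
python3 - <<'E'
from h import *
o=get_obs();print(o["ee_pos"],o["tcp_rot"],o["opening"],o["wrist_force"])
c=cam("wrist");cv2.imwrite("pics/w9.png",c["color"])
crop(c,190,100,140,150,4,"pics/w9a.png")
E
```

```text
time: 8.85
ee_pos: [0.5498, 0.1171, 0.1772]
tcp_rot: [179.9, 0.1, 2.0]
wrist_force: [0.7, -0.7, -0.5]
opening: 0.0855
time: 9.35
ee_pos: [0.6078, 0.2888, 0.175]
tcp_rot: [179.9, 0.2, 41.2]
wrist_force: [0.2, -0.6, 0.3]
opening: 0.0857
time: 9.55
ee_pos: [0.6072, 0.2898, 0.1734]
tcp_rot: [180.0, 0.3, 41.2]
wrist_force: [0.2, -0.6, -0.4]
opening: 0.0854
[0.60723813 0.28975991 0.17335522] [179.97363783   0.30133316  41.15131146] 0.08536564635332358 [ 0.18354997 -0.573582   -0.39556369]
```

View pics/w9.png

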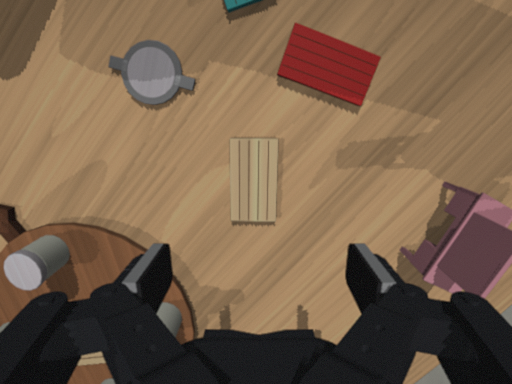

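View pics/w9a.png

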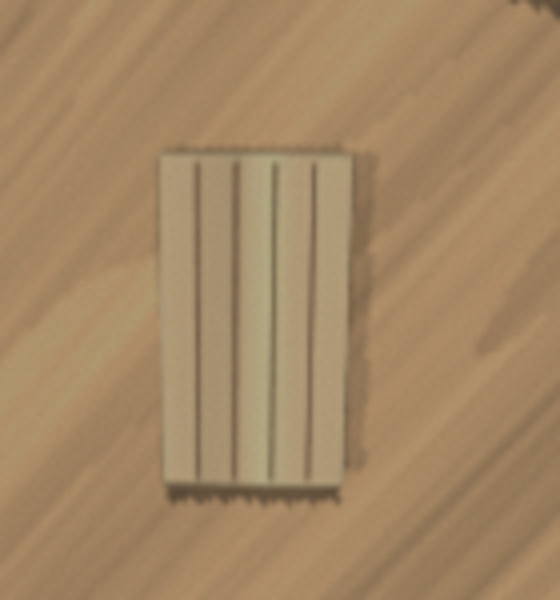

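Run:
```python
from h import *
c=cam("wrist")
rect(c,[(160,154),(352,154),(342,485),(164,485)],190,100,4,.01);print(get_obs()["ee_pos"])
```

```text
centre [0.60339878 0.28311081] edges [49. 90. 49. 90.] long 130.3 130.3 130.3
[0.60752086 0.28835129 0.17452732]
```

```bash
python3 -m handwheel '[[0,-0.0035,-0.0057,-0.03,-0.8],[0,-0.0035,-0.0057,-0.07,-0.8],[0,-0.0035,-0.0057,-0.11,-0.8],[0,-0.0035,-0.0057,-0.14,-0.8],[0,-0.0035,-0.0057,-0.14,-0.8]]'
python3 - <<'E'
from h import *
c=cam("wrist")
o=get_obs();print(o["ee_pos"],o["tcp_rot"])
crop(c,190,130,150,200,3,"pics/w10.png")
E
```

```text
time: 10.15
ee_pos: [0.6015, 0.2804, 0.03]
tcp_rot: [-179.9, 0.6, 40.1]
wrist_force: [0.1, -0.2, -0.5]
opening: 0.0854
[0.60288984 0.28114356 0.03331913] [179.99160278   0.41532737  40.1259326 ]
```

View pics/w10.png

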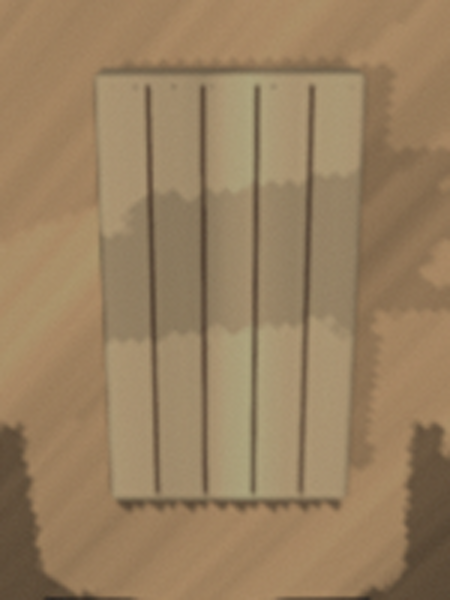

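Run:
```python
from h import *
c=cam("wrist")
rect(c,[(97,73),(362,73),(345,498),(113,498)],190,130,3,.01);print(get_obs()["ee_pos"])
```

```text
centre [0.60547997 0.28430305] edges [49. 92. 50. 92.] long 130.5 130.7 130.3
[0.60412759 0.28187081 0.03562859]
```

```bash
python3 -m handwheel '[[0,0.001,0.002,-0.012,0.2],[0,0.001,0.002,-0.024,0.2],[0,0.001,0.002,-0.032,0.2],[0,0.001,0.002,-0.032,0.2],[0,0.001,0.002,-0.032,0.2]]'
```

```text
time: 10.75
ee_pos: [0.605, 0.2839, 0.0034]
tcp_rot: [179.9, 0.2, 40.4]
wrist_force: [-0.1, -0.7, 1.0]
opening: 0.0854
```

```bash
python3 -m handwheel '[[1,0,0,-0.001,0],[1,0,0,-0.001,0],[1,0,0,-0.001,0],[1,0,0,-0.001,0],[1,0,0,-0.001,0]]' 30;python3 -m handwheel '[[1,0,0,0,0],[1,0,0,0,0]]'; python3 -m handwheel '[[1,0,0,0.02,0],[1,0,0,0.06,0],[1,0,0,0.11,0],[1,0,0,0.15,0],[1,0,0,0.18,0]]'
python3 -m handwheel '[[1,-0.006,-0.025,0,-8],[1,-0.015,-0.06,0,-16],[1,-0.03,-0.1,0,-24],[1,-0.045,-0.14,0,-32],[1,-0.055,-0.18,0,-40]]'
```

```text
time: 11.25
ee_pos: [0.6053, 0.2841, 0.0031]
tcp_rot: [179.9, 0.2, 40.4]
wrist_force: [-0.1, 1.9, 3.3]
opening: 0.0482
time: 11.45
ee_pos: [0.6053, 0.284, 0.0031]
tcp_rot: [179.9, 0.2, 40.4]
wrist_force: [0.2, -0.3, 2.0]
opening: 0.0489
time: 11.95
ee_pos: [0.6055, 0.2841, 0.1861]
tcp_rot: [179.9, 0.1, 40.4]
wrist_force: [0.4, 1.2, 0.3]
opening: 0.0486
time: 12.45
ee_pos: [0.5494, 0.1028, 0.1859]
tcp_rot: [179.9, 0.1, 0.0]
wrist_force: [1.1, -0.1, -0.2]
opening: 0.0488
```

```bash
python3 -m handwheel '[[1,-0.01,-0.04,0,-8],[1,-0.02,-0.08,0,-16],[1,-0.03,-0.12,0,-24],[1,-0.04,-0.155,0,-32],[1,-0.044,-0.174,0,-38.3]]'; python3 -m handwheel '[[1,0,0,0,0],[1,0,0,0,0],[1,0,0,0,0]]'
python3 - <<'E'
from h import *
c=cam("wrist")
o=get_obs();print(o["ee_pos"],o["tcp_rot"])
cv2.imwrite("pics/w11.png",c["color"])
crop(c,190,0,120,150,4,"pics/w11a.png");crop(c,190,150,140,185,3.2,"pics/w11b.png")
E
```

```text
time: 12.95
ee_pos: [0.5043, -0.0735, 0.1859]
tcp_rot: [179.9, 0.1, -38.7]
wrist_force: [1.3, 0.1, -0.6]
opening: 0.0488
time: 13.25
ee_pos: [0.5045, -0.0727, 0.1857]
tcp_rot: [179.9, 0.1, -38.5]
wrist_force: [0.0, 0.2, -0.8]
opening: 0.0484
[ 0.50452208 -0.07254286  0.18571292] [ 1.79866151e+02  9.51314611e-02 -3.85133043e+01]
```

View pics/w11a.png

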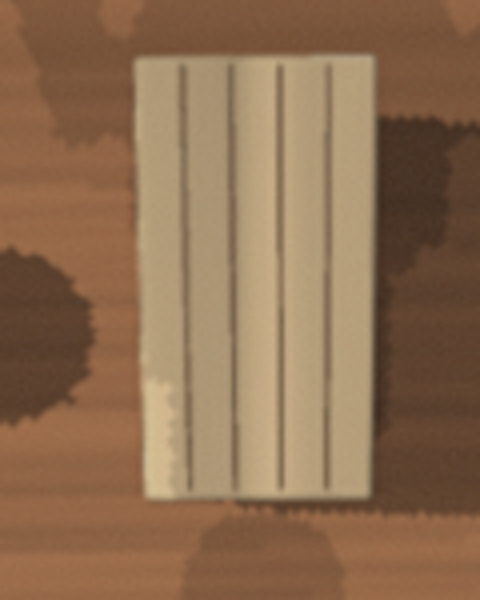

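View pics/w11b.png

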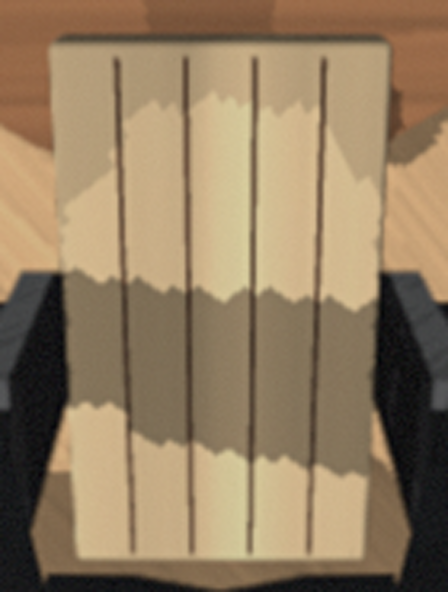

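View pics/w11.png

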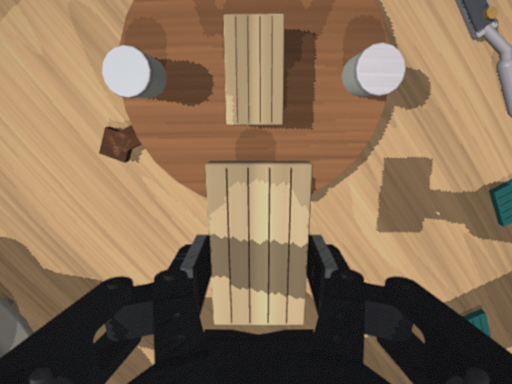

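Run:
```python
from h import *
c=cam("wrist"); o=get_obs()["ee_pos"]
P=rect(c,[(135,57),(376,57),(371,498),(146,498)],190,0,4,.06)
Q=rect(c,[(51,43),(388,43),(364,558),(78,558)],190,150,3.2,o[2]+.007)
print(o,Q.mean(0)-o[:2],P.mean(0)-Q.mean(0))
J=unp(c,[[127,72],[380.5,70]],.072)[:,:2];print(J.mean(0),J[1]-J[0],np.degrees(np.arctan2(*(J[1]-J[0])[::-1])))
```

```text
centre [0.56536457 0.01046004] edges [49. 89. 50. 89.] long 51.7 51.8 51.6
centre [ 0.50560309 -0.07120486] edges [48. 89. 49. 89.] long 51.6 51.9 51.4
[ 0.50451209 -0.07254864  0.18572324] [0.001091   0.00134378] [0.05976148 0.08166491]
[0.56495416 0.01022452] [ 0.16350029 -0.12839871] -38.142966735064945
```

```bash
python3 -m handwheel '[[1,0.02,0.027,0,0.2],[1,0.04,0.055,0,0.2],[1,0.06,0.082,0,0.2],[1,0.06,0.082,-0.03,0.2],[1,0.06,0.082,-0.06,0.2]]'; python3 -m handwheel '[[1,0,0,-0.02,0],[1,0,0,-0.04,0],[1,0,0,-0.048,0],[1,0,0,-0.048,0],[1,0,0,-0.048,0]]'
```

```text
time: 13.85
ee_pos: [0.5656, 0.0115, 0.1252]
tcp_rot: [179.9, 0.0, -38.1]
wrist_force: [-0.2, -0.3, -1.4]
opening: 0.0488
time: 14.35
ee_pos: [0.566, 0.0118, 0.0781]
tcp_rot: [179.9, -0.0, -38.0]
wrist_force: [0.1, 0.2, -0.3]
opening: 0.0485
```

```bash
python3 -m handwheel '[[1,-0.0013,-0.0021,-0.004,-0.3],[1,-0.0013,-0.0021,-0.009,-0.3],[1,-0.0013,-0.0021,-0.0125,-0.3],[1,-0.0013,-0.0021,-0.0125,-0.3],[1,-0.0013,-0.0021,-0.0125,-0.3]]'
python3 - <<'E'
from h import *
o=get_obs();print(o["ee_pos"],o["tcp_rot"],o["opening"],o["wrist_force"])
E
```

```text
time: 14.85
ee_pos: [0.5646, 0.0097, 0.0656]
tcp_rot: [179.9, 0.0, -38.4]
wrist_force: [0.6, 1.1, 0.7]
opening: 0.0484
[0.56460546 0.00969141 0.06559658] [ 1.79944199e+02  1.60654798e-03 -3.83512876e+01] 0.048351440110183094 [0.58605623 1.09844617 0.7295486 ]
```

```bash
python3 -m handwheel '[[1,0,0,-0.0015,0],[1,0,0,-0.003,0],[1,0,0,-0.003,0],[1,0,0,-0.003,0]]'; python3 -m handwheel '[[0.35,0,0,0.0005,0],[0.3,0,0,0.0005,0],[0.2,0,0,0.0005,0],[0.1,0,0,0.0005,0]]'; python3 -m handwheel '[[0,0,0,0.02,0],[0,0,0,0.06,0],[0,-0.02,-0.027,0.1,0],[0,-0.045,-0.06,0.12,0],[0,-0.06,-0.08,0.12,0]]'; python3 -m handwheel '[[0,0,0,0,0],[0,0,0,0,0]]'
python3 - <<'E'
from h import *
c=cam("wrist")
o=get_obs();print(o["ee_pos"],o["tcp_rot"])
crop(c,190,0,120,150,4,"pics/w12a.png")
t=cam("side");crop(t,180,130,130,110,6,"pics/s12.png")
E
```

```text
time: 15.25
ee_pos: [0.5648, 0.0097, 0.0631]
tcp_rot: [180.0, -0.0, -38.4]
wrist_force: [-2.0, 0.8, 3.8]
opening: 0.0487
time: 15.65
ee_pos: [0.5647, 0.0097, 0.0634]
tcp_rot: [180.0, -0.0, -38.3]
wrist_force: [0.4, 0.1, -0.7]
opening: 0.0769
time: 16.15
ee_pos: [0.5047, -0.0718, 0.1872]
tcp_rot: [-179.9, -0.3, -38.4]
wrist_force: [0.2, 0.2, 0.1]
opening: 0.0853
time: 16.35
ee_pos: [0.5048, -0.0721, 0.1877]
tcp_rot: [-179.9, -0.3, -38.4]
wrist_force: [-0.4, 0.3, 0.3]
opening: 0.0852
[ 0.50495752 -0.0716382   0.18719414] [-179.8874603    -0.2969381   -38.38374847]
```

View pics/w12a.png

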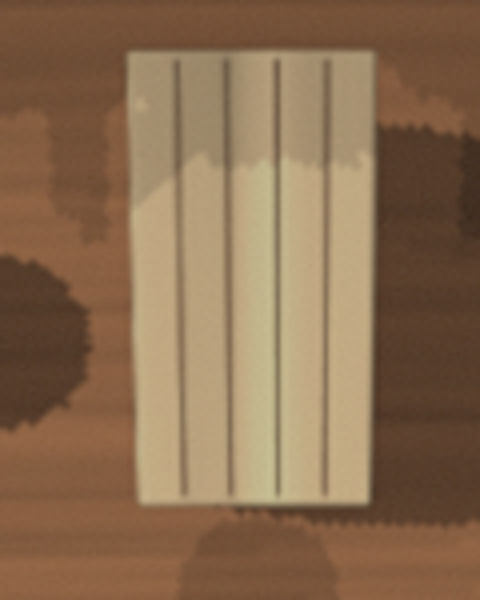

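View pics/s12.png

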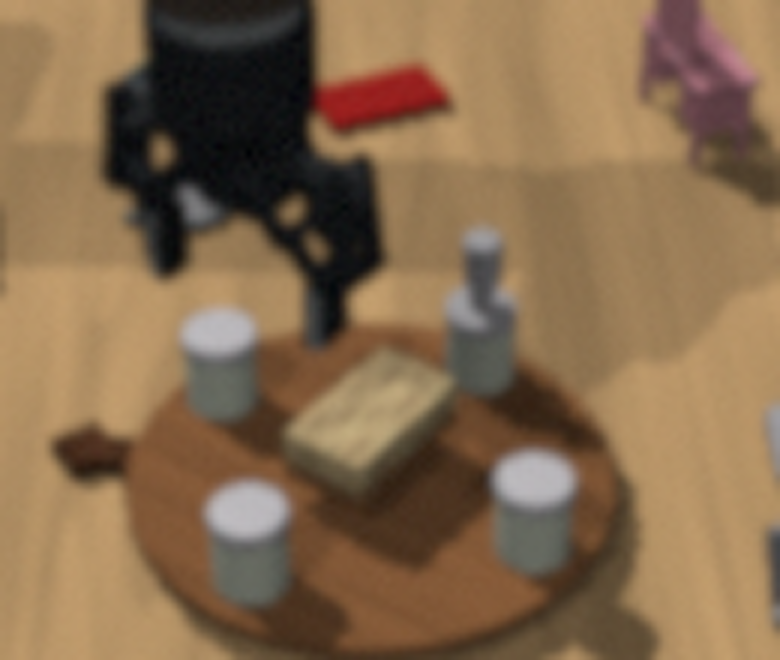

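```bash
python3 - <<'E'
from h import *
c=cam("wrist")
P=rect(c,[(128,52),(376,52),(370,503),(139,503)],190,0,4,.07)
crop(c,80,100,80,80,7,"pics/w12p.png")
E
python3 -m handwheel '[[0,0.03,0.039,0,0],[0,0.06,0.078,0,0],[0,0.09,0.118,0,0],[0,0.12,0.157,0,0],[0,0.1255,0.1645,0,0]]'; python3 -m handwheel '[[0,0,0,0,0],[0,0,0,0,0]]'
python3 - <<'E'
from h import *
c=cam("wrist")
o=get_obs();print(o["ee_pos"],o["tcp_rot"],proj(c,[o["ee_pos"]]))
cv2.imwrite("pics/w13.png",c["color"])
t=cam("top");crop(t,195,120,130,130,4.5,"pics/t13.png")
E
```

```text
centre [0.56527903 0.01132215] edges [49. 88. 49. 88.] long 51.8 51.8 51.7
time: 17.0
ee_pos: [0.6322, 0.0983, 0.1837]
tcp_rot: [180.0, -0.1, -38.1]
wrist_force: [-0.8, -1.3, -0.9]
opening: 0.0854
time: 17.2
ee_pos: [0.6318, 0.0989, 0.1825]
tcp_rot: [179.9, -0.0, -38.0]
wrist_force: [0.6, -0.4, -0.6]
opening: 0.0857
[0.63169495 0.0980654  0.18316869] [ 1.79941086e+02 -6.32218659e-02 -3.80420889e+01] [[259.25708968 249.85422107]]
```

View pics/w12p.png

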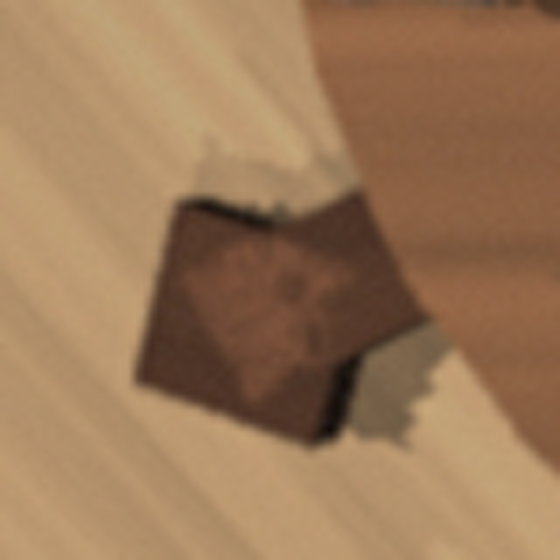

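View pics/w13.png

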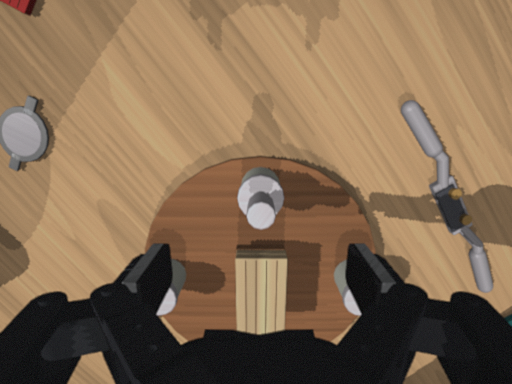

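View pics/t13.png

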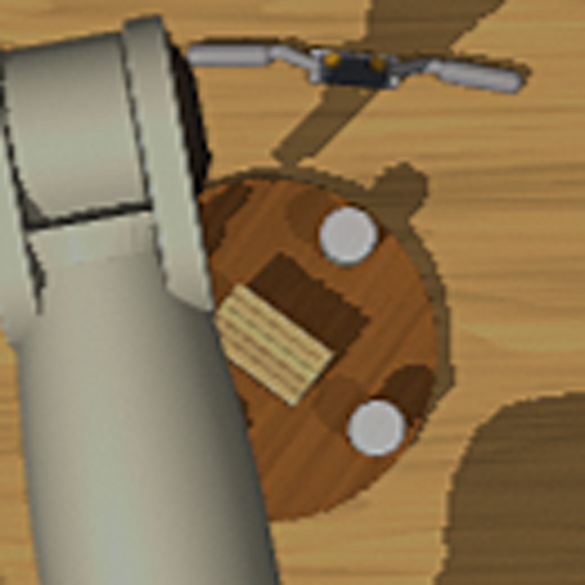

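Run:
```python
from h import *
c=cam("wrist");o=get_obs()
Rt=R.from_euler("xyz",o["tcp_rot"],degrees=True).as_matrix()
rel=Rt.T@(np.array(c["origin"])-o["ee_pos"]); RR=Rt.T@c["R"]
R2=R.from_euler("xyz",[-179.887,-.297,-38.38],degrees=True).as_matrix()
d=dict(c); d["origin"]=np.array([.50496,-.0716,.1872])+R2@rel; d["R"]=R2@RR
px=(np.array([(135,380),(252,323),(395,255),(185,200),(320,447)])+.5)/7+[80,100]-.5
C=np.array([.5653,.0110])
for z in (.005,.01,.016):
    P=unp(d,px,z)[:,:2]; v=P-C; a=np.degrees(np.arctan2(v[:,1],v[:,0])); w=P[0]-P[2]
    print(z,a[:3],np.linalg.norm(v,axis=1)[:3],"own",np.degrees(np.arctan2(w[1],w[0])))
# knob
k=unp(c,[[261,216]],.118)[0];print("knob",k,o["ee_pos"]-k)
crop(c,215,155,95,90,6,"pics/w13k.png")
```

```text
0.005 [165.4218669  165.48632514 165.64021642] [0.18909455 0.16694084 0.14072292] own 164.78668474017303
0.01 [165.57144108 165.65566352 165.84088102] [0.18634327 0.16453182 0.13871965] own 164.786684740173
0.016 [165.75686379 165.86552985 166.08945974] [0.18304346 0.16164296 0.13631805] own 164.786684740173
knob [0.62970281 0.0918505  0.118     ] [0.0020653  0.005547   0.06609711]
```

View pics/w13k.png

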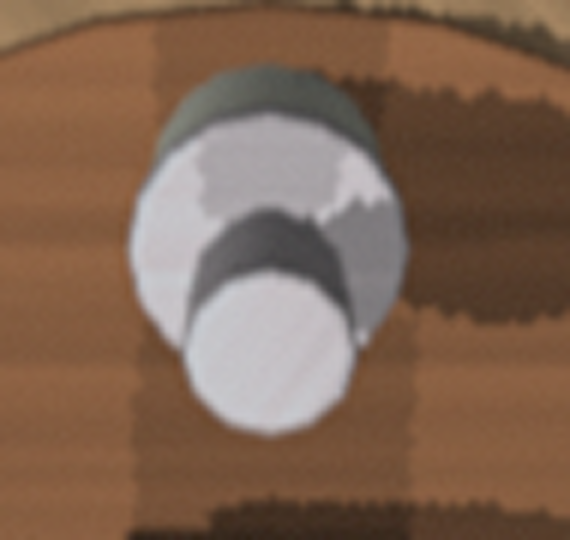

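```bash
python3 -m handwheel '[[0,-0.0013,-0.0046,0,-0.2],[0,-0.0013,-0.0046,-0.02,-0.2],[0,-0.0013,-0.0046,-0.045,-0.2],[0,-0.0013,-0.0046,-0.055,-0.2],[0,-0.0013,-0.0046,-0.055,-0.2]]'
python3 - <<'E'
from h import *
c=cam("wrist")
o=get_obs();print(o["ee_pos"],o["tcp_rot"],proj(c,[o["ee_pos"]]))
cv2.imwrite("pics/w14.png",c["color"])
E
```

```text
time: 17.85
ee_pos: [0.6295, 0.0919, 0.128]
tcp_rot: [179.9, -0.0, -38.4]
wrist_force: [0.7, -0.6, 0.4]
opening: 0.085
[0.63009657 0.09218519 0.12940243] [ 1.79984428e+02 -1.02878801e-01 -3.83548269e+01] [[259.12185014 248.26035041]]
```

View pics/w14.png

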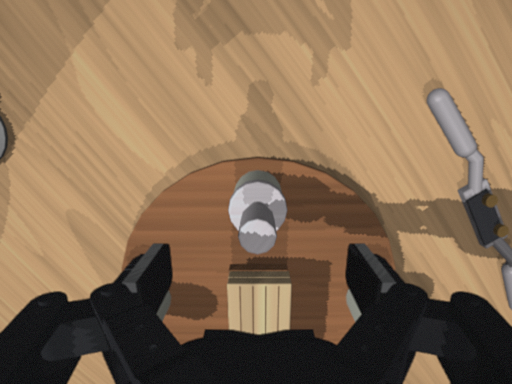

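Run:
```python
from h import *
c=cam("wrist");o=get_obs()
k=unp(c,[[257.5,235.5]],.118)[0];print(k,k-o["ee_pos"],o["ee_pos"])
```

```text
[0.6310377  0.09425251 0.118     ] [ 0.00044714  0.00186825 -0.0122423 ] [0.63059056 0.09238426 0.1302423 ]
```

```bash
python3 -m handwheel '[[0,0.0004,0.0012,-0.015,0],[0,0.0004,0.0012,-0.03,0],[0,0.0004,0.0012,-0.044,0],[0,0.0004,0.0012,-0.044,0],[0,0.0004,0.0012,-0.044,0]]' 30; python3 -m handwheel '[[0.4,0,0,0,0],[0.5,0,0,0,0],[0.6,0,0,0,0],[0.7,0,0,0,0],[0.8,0,0,0,0]]';  python3 -m handwheel '[[1,0,0,0,0],[1,0,0,0,0],[1,0,0,0,0]]'
python3 - <<'E'
from h import *
o=get_obs();print(o["ee_pos"],o["tcp_rot"],o["opening"],o["wrist_force"],o["torque"])
c=cam("wrist");cv2.imwrite("pics/w15.png",c["color"])
E
```

```text
time: 18.45
ee_pos: [0.6306, 0.0936, 0.0856]
tcp_rot: [180.0, -0.1, -38.3]
wrist_force: [0.0, 0.5, -0.4]
opening: 0.0856
time: 18.95
ee_pos: [0.6307, 0.0936, 0.086]
tcp_rot: [-180.0, -0.1, -38.3]
wrist_force: [-0.3, 0.7, 1.0]
opening: 0.0211
time: 19.25
ee_pos: [0.6307, 0.0936, 0.086]
tcp_rot: [-180.0, -0.1, -38.3]
wrist_force: [0.6, -0.5, -0.4]
opening: 0.0212
[0.63074652 0.09362487 0.08600748] [-1.79986709e+02 -1.29844389e-01 -3.83386490e+01] 0.021235032099020966 [ 0.57162088 -0.48356124 -0.40667713] [ 0.05137741  0.07158301 -0.07995082]
```

View pics/w15.png

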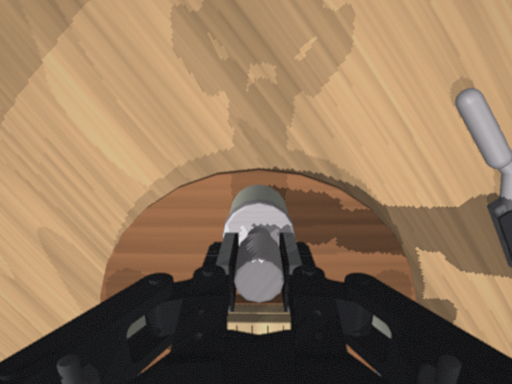

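```bash
cat > arc.py <<'E'
from h import *; import sys
C=np.array([.5653,.0110]); o=get_obs(); p=o["ee_pos"][:2]; v=p-C
a0=np.degrees(np.arctan2(v[1],v[0])); print("ang",a0,"r",np.linalg.norm(v),"yaw",o["tcp_rot"][2],"z",o["ee_pos"][2],"F",o["wrist_force"].round(1))
r=.105
for d in map(float,sys.argv[1:]):
    a=np.radians(a0+d); q=C+r*np.array([np.cos(a),np.sin(a)])-p; print(d,q.round(4))
E
python3 arc.py 1 3 6 10 14
```

```text
ang 51.633384176020684 r 0.10539827529889044 yaw -38.33756113797178 z 0.08598720204752087 F [-0.6  0.3  0.5]
1.0 [-0.0017  0.0008]
3.0 [-0.0046  0.003 ]
6.0 [-0.0092  0.006 ]
10.0 [-0.0155  0.0098]
14.0 [-0.0221  0.013 ]
```

```bash
python3 -m handwheel '[[1,-0.0015,0.001,0,1],[1,-0.0046,0.003,0,3],[1,-0.0092,0.006,0,6],[1,-0.0155,0.0098,0,10],[1,-0.022,0.013,0,14]]'; python3 arc.py 5 10 15 20 25
```

```text
time: 19.8
ee_pos: [0.6086, 0.1071, 0.086]
tcp_rot: [-179.9, -0.1, -24.1]
wrist_force: [0.4, 1.2, -0.4]
opening: 0.0209
ang 65.72840860103865 r 0.10544677241643267 yaw -24.113281474185396 z 0.08601454981511243 F [ 0.4  1.2 -0.4]
5.0 [-0.0087  0.003 ]
10.0 [-0.0175  0.0056]
15.0 [-0.0264  0.0075]
20.0 [-0.0355  0.0086]
25.0 [-0.0447  0.0089]
```

```bash
python3 -m handwheel '[[1,-0.0087,0.003,0,5],[1,-0.0175,0.0056,0,10],[1,-0.0264,0.0075,0,15],[1,-0.0355,0.0086,0,20],[1,-0.0447,0.009,0,25]]'; python3 arc.py 5 10 15 20 25
```

```text
time: 20.3
ee_pos: [0.5636, 0.1165, 0.086]
tcp_rot: [-179.9, -0.1, 1.2]
wrist_force: [0.0, -0.4, 0.4]
opening: 0.0212
ang 90.9476612163958 r 0.10554505648432586 yaw 1.1632592813873774 z 0.08596798843736826 F [ 0.  -0.4  0.4]
5.0 [-0.0091 -0.0011]
10.0 [-0.0182 -0.0024]
15.0 [-0.0271 -0.0046]
20.0 [-0.0358 -0.0075]
25.0 [-0.0442 -0.0111]
```

```bash
python3 -m handwheel '[[1,-0.0091,-0.0009,0,5],[1,-0.0182,-0.0024,0,10],[1,-0.0271,-0.0046,0,15],[1,-0.0358,-0.0075,0,20],[1,-0.0442,-0.0111,0,25]]'; python3 arc.py 5 10 15 20 25
python3 - <<'E'
from h import *
s=cam("side");crop(s,160,110,150,130,5,"pics/s16.png")
E
```

```text
time: 20.8
ee_pos: [0.5188, 0.1057, 0.0859]
tcp_rot: [-179.9, -0.2, 26.4]
wrist_force: [0.8, 0.4, -0.1]
opening: 0.0213
ang 116.13118193411864 r 0.10552958480458795 yaw 26.449245873786435 z 0.08594968842833425 F [ 0.8  0.4 -0.1]
5.0 [-0.0078 -0.0049]
10.0 [-0.0154 -0.0099]
15.0 [-0.0226 -0.0157]
20.0 [-0.0292 -0.022 ]
25.0 [-0.0353 -0.0289]
```

View pics/s16.png

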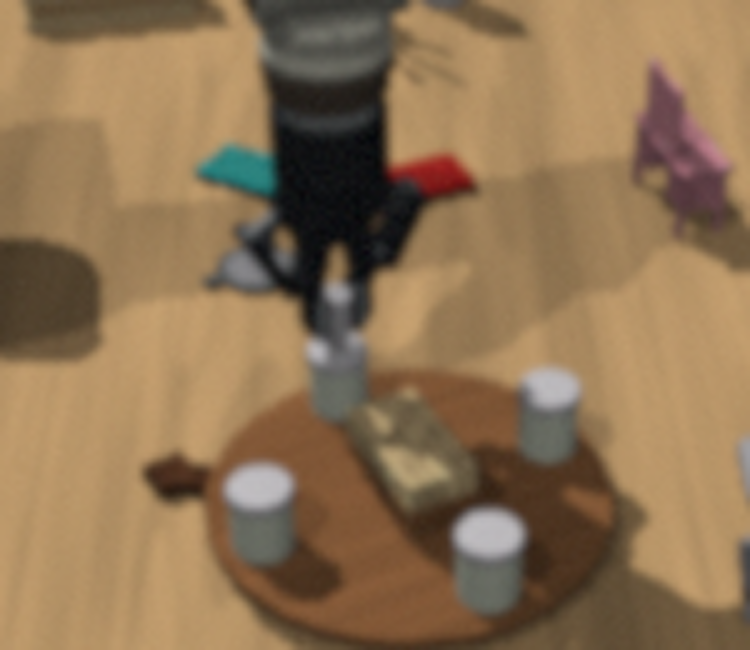

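```bash
python3 -m handwheel '[[1,-0.0078,-0.0047,0,5],[1,-0.0154,-0.0099,0,10],[1,-0.0226,-0.0157,0,15],[1,-0.0292,-0.022,0,20],[1,-0.0353,-0.0289,0,25]]'; python3 arc.py 5 10 14 17 19
```

```text
time: 21.35
ee_pos: [0.4825, 0.0763, 0.086]
tcp_rot: [-179.9, -0.1, 51.9]
wrist_force: [3.6, -0.3, -2.8]
opening: 0.0214
ang 141.7360565150008 r 0.10541553724334288 yaw 51.89066060692304 z 0.08595168822291233 F [ 3.6 -0.3 -2.8]
5.0 [-0.005  -0.0077]
10.0 [-0.0097 -0.0156]
14.0 [-0.013  -0.0221]
17.0 [-0.0151 -0.0272]
19.0 [-0.0164 -0.0306]
```

```bash
python3 -m handwheel '[[1,-0.005,-0.0077,0,5],[1,-0.0097,-0.0156,0,10],[1,-0.013,-0.0221,0,14],[1,-0.0151,-0.0272,0,17],[1,-0.0164,-0.0306,0,19]]'; python3 arc.py 2 4 5
```

```text
time: 21.85
ee_pos: [0.4659, 0.0457, 0.0859]
tcp_rot: [-179.9, -0.1, 70.9]
wrist_force: [-0.9, 2.0, -0.3]
opening: 0.0212
ang 160.76875045864705 r 0.10522267497620358 yaw 70.94847037793859 z 0.08593997313490147 F [-0.9  2.  -0.3]
2.0 [-0.0009 -0.0036]
4.0 [-0.002  -0.0071]
5.0 [-0.0024 -0.0088]
```

```bash
python3 -m handwheel '[[1,-0.0009,-0.0036,0,2],[1,-0.0018,-0.0066,0,3.8],[1,-0.0024,-0.0086,0,4.9],[1,-0.0024,-0.0086,0,4.9],[1,-0.0024,-0.0086,0,4.9]]'; python3 arc.py 1
python3 - <<'E'
from h import *
c=cam("wrist");cv2.imwrite("pics/w17.png",c["color"])
s=cam("side");crop(s,160,120,150,120,5,"pics/s17.png")
t=cam("top");crop(t,195,120,130,140,4.2,"pics/t17.png")
E
```

```text
time: 22.35
ee_pos: [0.4634, 0.0371, 0.0859]
tcp_rot: [-179.9, -0.1, 75.8]
wrist_force: [-2.9, 1.5, 0.9]
opening: 0.021
ang 165.63462078110516 r 0.10518819120398663 yaw 75.79320796222852 z 0.0859353421906284 F [-2.9  1.5  0.9]
1.0 [-0.0003 -0.0018]
```

View pics/w17.png

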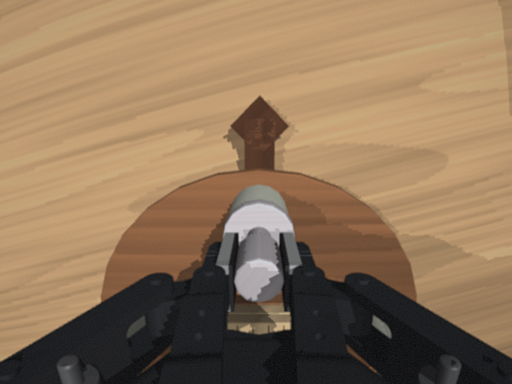

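View pics/s17.png

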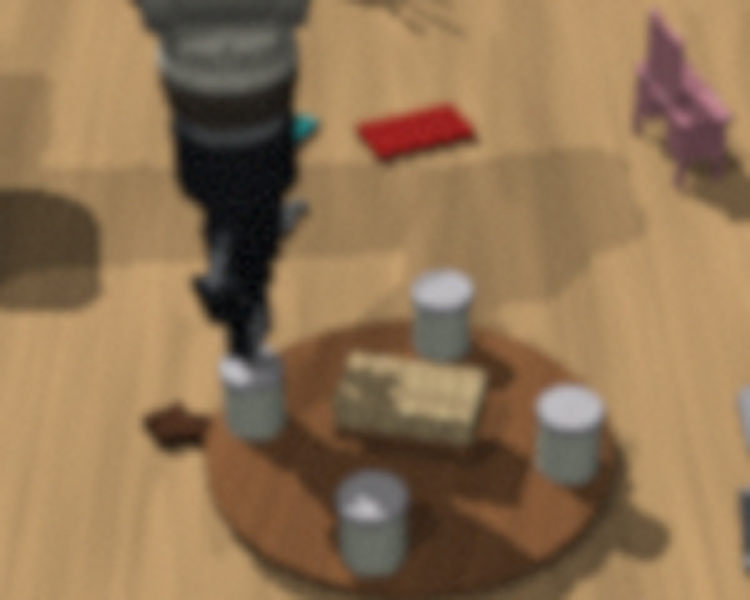

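View pics/t17.png

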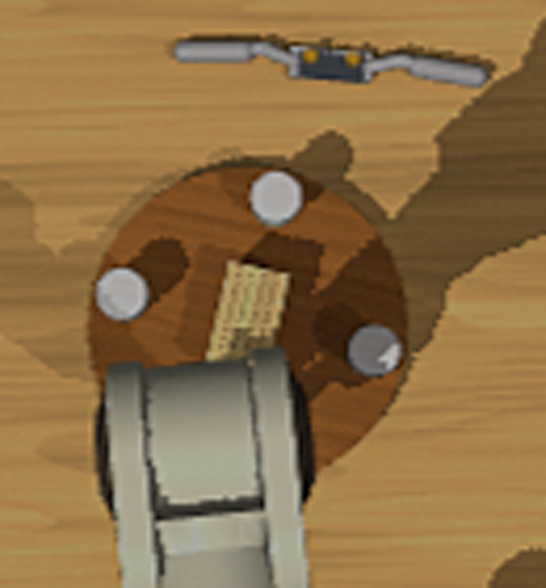

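Run:
```python
from h import *
c=cam("wrist");o=get_obs();crop(c,215,85,90,120,5,"pics/w18.png")
crop(c,200,180,120,160,3.6,"pics/w18b.png")
```

```text
(no output)
```

View pics/w18.png

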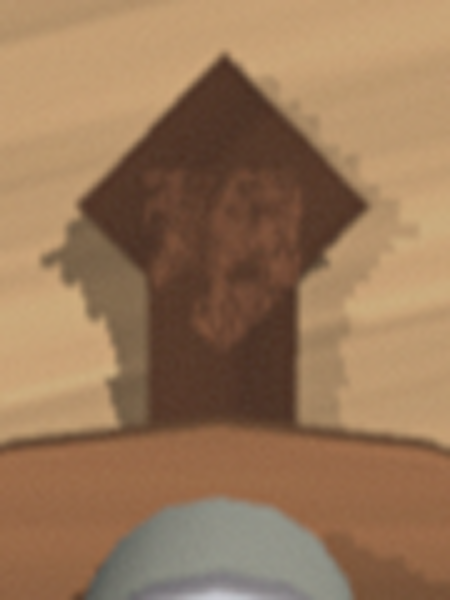

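View pics/w18b.png

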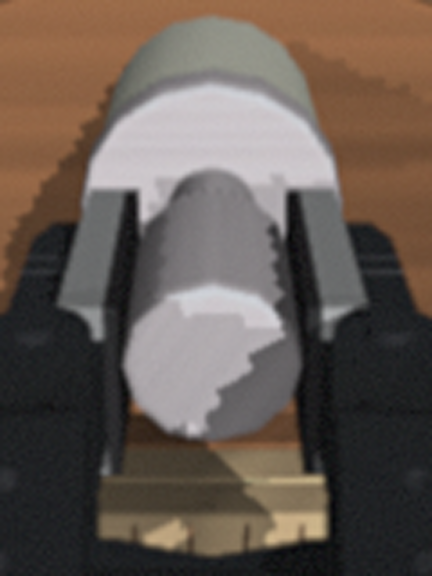

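Run:
```python
from h import *
c=cam("wrist");o=get_obs()
px=np.array([[224,54],[224,205],[223.5,400]])/5+[215,85]-.4
P=unp(c,px,.01)[:,:2]
k=unp(c,[[259.1,(352+.5)/3.6+180-.5]],.118)[0,:2]
kl=unp(c,[[258.9,229.5]],.072)[0,:2]
w=P[0]-P[2];w/=np.linalg.norm(w);n=np.array([-w[1],w[0]])
print("ptr ang",np.degrees(np.arctan2(w[1],w[0])),"knob off line mm",1e3*(k-P[1])@n,1e3*(kl-P[1])@n,"tip-knob",np.linalg.norm(P[0]-k),k,o["ee_pos"])
for C in ([.5653,.0110],[.5657,.0106]):
    C=np.array(C);v=P-C;print(np.degrees(np.arctan2(v[:,1],v[:,0])),np.degrees(np.arctan2(*(k-C)[::-1])),"C off line",1e3*(C-P[1])@n)
print("yaw",o["tcp_rot"],"jaw normal dir",o["tcp_rot"][2]+90)
```

```text
ptr ang 165.79383030918245 knob off line mm 0.5267254873410616 0.47993562516668575 tip-knob 0.07857033139100031 [0.46104022 0.03760794] [0.46340569 0.0371296  0.08593014]
[165.5773132 165.5392641 165.4994086] 165.68325647396932 C off line 0.7343830904634268
[165.48898246 165.43991895 165.37968532] 165.53024022722522 C off line 1.0239859518716208
yaw [-1.79889051e+02 -1.35782666e-01  7.58363579e+01] jaw normal dir 165.8363578732836
```

Run:
```python
from h import *
s=cam("side"); C=np.array([.5653,.0110]); a=np.radians(165.7); u=np.array([np.cos(a),np.sin(a)]); v=np.array([-u[1],u[0]])
x0,y0,w,h,S=210,175,65,50,12
im=cv2.resize(s["color"][y0:y0+h,x0:x0+w],None,fx=S,fy=S,interpolation=cv2.INTER_CUBIC)
for z,col in ((.07,(0,0,255)),(.05,(0,255,0)),(.038,(255,0,0))):
    q=proj(s,[[*(C+i*.045*u+j*.025*v),z] for i,j in ((1,1),(1,-1),(-1,-1),(-1,1))])
    cv2.polylines(im,[((q-[x0,y0]+.5)*S).astype(int)],True,col,1)
cv2.imwrite("pics/s19.png",im)
t=cam("top");cv2.imwrite("pics/t19.png",t["color"]);o=get_obs();print(o["opening"],o["wrist_force"],o["ee_pos"],o["time"])
```

```text
0.021178652041202655 [-4.2070509   0.94856731  0.50407193] [0.46341666 0.03713048 0.08590604] 22.7
```

View pics/s19.png

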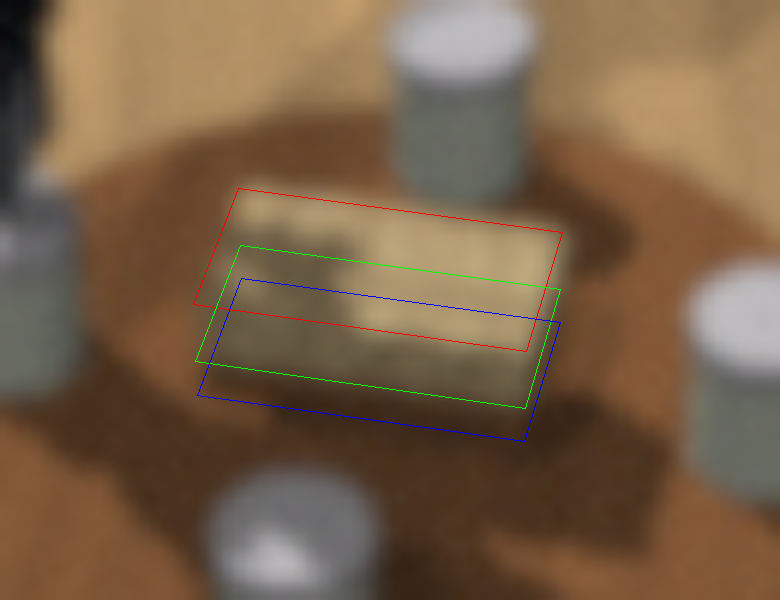

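View pics/t19.png

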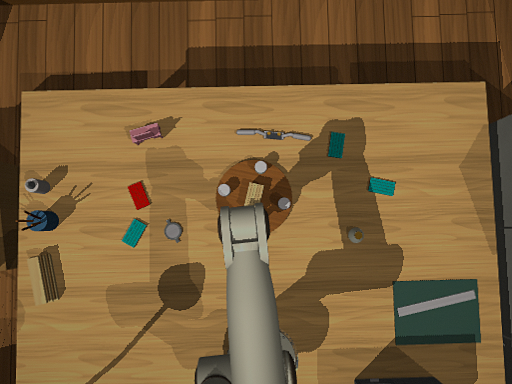

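```bash
python3 -m handwheel '[[1,0,0,0,0],[1,0,0,0,0],[1,0,0,0,0]]'; python3 -c "
from workcell import job_done; print(job_done())"
```

```text
time: 23.0
ee_pos: [0.4634, 0.0372, 0.0859]
tcp_rot: [-179.9, -0.1, 75.8]
wrist_force: [-3.1, 1.2, 2.1]
opening: 0.0213
the job is handed in; nothing more can be done
None
```

I stacked both plywood panels on the platform, then turned the carousel about 114° counter-clockwise by its knob to the pointer. I handed the job in at 23.0 s, with the gripper still closed on the knob (opening 21 mm, wrist force about 4 N).

- **Knob position:** in the last wrist view the knob was about 0.5 mm (0.3°) off the pointer line.
- **Pile before the turn:** its angle matched the platform's within 0.1°, and its centre was within about 1 mm of the platform's.
- **Pile after the turn:** the side view showed it still square. My predicted outline there sat about 2 mm to one side of the pile, which I put down to the camera calibration. I did not measure the pile against the platform again.
- **One earlier disagreement:** a wrist picture taken while the arm was still settling read about 4 mm off in absolute position. Its jars and pile were shifted by the same amount, so I ignored it.
- **Bystanders:** in the top view the tray, lampshade, spokeshave and the look-alike panels were where they started.

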